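# Hang a clutch carrier on the conveyor rail

## Task

Hang the carrier that has the hook on the conveyor rail: lift its tongue over the upright anti-jump lip, feel along the trolley saddle behind the lip until the tongue drops into the saddle's notch, lower it fully home and let go. Be gentle with the rail, keep the carrier upright, and leave the plain carrier, can, driver, wrench and clutch hub where they are.

Things in the scene. Friction and masses are not known exactly. Their poses are not given: they have to be found in the camera images.
- hook_carrier: The carrier to hang (0.4 to 0.65 kg), standing on its load, a conical aluminium clutch sheave of diameter 110 mm (hub radius 17, 26 high). Origin: centre of its underside, z up. Steel stem on the z axis, 10 mm in x, 30 in y, up to 180. A hook reaches out to its +x, which starts pointing away from the robot within 0.5 rad. It may stand in either of two places, swapped with the plain carrier.
- grip (a point): Grip point on the hook carrier's axis at height 212 mm, in the black fin on its top: 14 mm thick in x, 34 mm wide in y, heights 179 to 231 mm. Pinch the fin across its thickness (carrier's x) from above; the hook's beam top lies at 180 mm. Axes as the carrier's.
- tongue (a point): Middle of the tip of the hook's tongue, at (23, 0, 132) mm in the carrier's frame. The hook: a beam at heights 170 to 180 mm reaching to +x, ending in a tongue pointing down, 8 mm thick in x, 24 mm wide in y, 38 mm long below the beam; the throat between stem and tongue is 14 mm. Axes as the carrier's.
- rail: Conveyor rail, fixed: level aluminium beam along y, 360 mm long, x -22 to +22 mm, heights 128 to 178 mm, open underneath between end posts 165 mm either side of the middle . Origin on the bench under its middle; its front (-x) looks to the robot within 0.25 rad. The carrier hangs with stem in front of the beam, tongue behind the lip, its +x along the rail's +x, origin 46 mm above the bench.
- slot (a point): Midway along the rail at notch floor height, 178 mm, x = -7 mm in the rail's frame, where the tongue's middle belongs within 3 mm. The saddle is stopped anywhere up to 20 mm from here along y, either way, and this is not measured: see the notch in pictures, or slide the tongue on the block tops with a few newtons until it drops and catches. Let go, the carrier may lean 0.1 rad onto the beam.
- plain_carrier: Bystander: a like carrier (same sheave, stem and fin) with a straight cross-bar 90 mm long in y and no hook. Origin under the centre of the sheave. Leave it.
- spray_can: Bystander: standing red can, diameter 64 mm, 170 mm high. Origin under its centre.
- driver: Bystander: red and black cordless driver standing on its battery (75 x 110 mm), 192 mm high, up to 135 mm long towards its own +y. Origin under the battery's centre.
- wrench: Bystander: steel wrench 170 mm long, lying flat along its x axis. Origin at its underside.
- clutch_hub: Bystander: three-armed aluminium clutch hub, 100 mm across, 61 mm high. Origin under its centre.
- lip_top (a point): Top of the upright steel anti-jump lip, 210 mm high, midway along the rail. The lip stands on the beam's front edge along its whole length, 8 mm thick (x -22 to -14 mm in the rail's frame). Axes as the rail's.
- block_top (a point): Point midway along the rail at 190 mm height, the tops of the dark steel trolley saddle's two flat blocks behind the lip. Each block is 55 mm long in y; between them is an open notch 27 mm wide in y (1.5 mm spare either side of the tongue) and 12 mm deep. The saddle is braked: it holds against 90 N along y. Axes as the rail's.
There are look-alikes about, which are no part of the job. Leave any orange or yellow look-alike of the hook_carrier alone.

How it is judged:
On the way, in this order (a step that is already met when the one before it is completed fails the run):
1. the hooked carrier is lifted so that the tongue's tip is above the top of the lip (height (world z) of tongue above 0.212 m), for 0.05 s.
2. the tongue is lowered behind the lip, within its length (x of tongue in the frame of rail between -0.013 and 0.004 m and y of tongue in the frame of rail between -0.1 and 0.1 m and z of tongue in the frame of rail between 0.17 and 0.204 m), for 0.1 s.
At the end, for the whole second after the job is handed in: Hook carrier hangs released, at rest: tongue tip behind the lip (rail x -14 to +2 mm), within 30 mm of mid-rail along y, seated in the notch at 172 to 183 mm height, leaning under 0.2 rad; plain carrier, can, driver, wrench and clutch hub within 20 mm of their start (x of tongue in the frame of rail between -0.014 and 0.002 m and y of tongue in the frame of rail between -0.03 and 0.03 m and z of tongue in the frame of rail between 0.172 and 0.183 m and angle between hook_carrier's own z axis and vertical below 0.2 rad and linear speed of hook_carrier below 0.03 m/s and angular speed of hook_carrier below 0.3 rad/s and distance of each of plain_carrier, spray_can, driver, wrench, clutch_hub from where it was at the start of the episode below 0.02 m); the robot touches nothing.
It fails at once if the hooked carrier is pressed or knocked against the rail or saddle with more than 35 N (contact force between hook_carrier and rail above 35 N).
It fails at once if the hooked carrier is tipped by more than 0.6 rad (angle between hook_carrier's own z axis and vertical above 0.6 rad).
It fails at once if the robot itself pushes on the rail or saddle with more than 15 N (contact force between any of the fingers, the arm and rail above 15 N).
It fails at once if a bystander (plain carrier, can, driver, wrench or clutch hub) is moved by more than 20 mm (distance of any of plain_carrier, spray_can, driver, wrench, clutch_hub from where it was at the start of the episode above 0.02 m).
It also fails if it takes over 72 s, if anything falls off the work surface, if the arm or the gripper's body presses on something with over 40 N, if the wrist force passes 120 N, or if a joint passes its speed limit or range.

## Robot

A 6-joint arm with a two-finger parallel gripper is mounted at the origin on the work surface. World frame = base frame: x ahead of the robot, y to its left, z up, the work surface at z = 0. Lengths are in m, angles in rad, forces in N, time in s.
With the tool pointing down it reaches from about 0.325 to 0.9 m from the base axis. Payload 6.1 kg.
Tool frame: the origin (TCP) lies midway between the tips of the shut fingers; the grasp point (between the pads) lies 19 mm behind it; z points along the fingers, y is the line along which they close (so a half turn about z gives the same grasp; the last joint's range is limited). The gripper opens to 85 mm and grips with 20 to 120 N. Pads are 22 mm wide; open, the fingers measure 114 mm over their backs; the gripper's body (76 mm by 85 mm) begins 54 mm behind the grasp point. The pads swing forward as they close: fully open they stand 13 mm farther back than shut.
Start: joints at [1.2, 0.22, 1.526, -0, 1.395, -0.126], TCP at [0.151, 0.606, 0.231] pointing down, gripper open.
Joint ranges: [-2.98, 2.98], [-0.91, 2.08], [0.09, 2.57], [-1.24, 4.39], [0.2, 2.65], [-2.68, 2.68]. Speed limits (rad/s): [2.57, 2.57, 3.01, 3.14, 3.14, 3.14].

## Interface

Orientations are given as [roll, pitch, yaw] about the fixed x, y, z axes, in that order (R = Rz(yaw) Ry(pitch) Rx(roll)).
In Python, from plant import movep, move_l, set_joints, gripper_to, hold, inverse_kinematics, observe, get_image, get_calibration, Unreachable, job_done gives the robot as it stands. Calls block until the motion is done:
- movep(position, orientation): joint-space move of the TCP to a pose.
- move_l(position, feed=0.15, rotation=None, max_force=None): straight line of the TCP; rotation=None keeps the orientation; feed is the mean speed in m/s. With max_force (N) it stops when the force on the tool has changed by that much, and returns True; else False.
- set_joints(angles): joint-space move.
- gripper_to(opening, f_grip=None): finger opening in m; f_grip is the grip in N (None keeps the last); returns when the fingers have stopped.
- hold(seconds).
- inverse_kinematics(position, orientation): joint angles nearest the present ones, or None.
- observe(): the state.
- get_image(name): name is "scene" or "top" or "wrist"; returns (picture, depth): 400x640x3 uint8, red, green, blue; 400x640 float32, m along the optical axis (not along the pixel's ray), 0 where there is no reading.
- get_calibration(name): a dict with "intrinsics" (3x3 intrinsics, pixels), "world_from_camera" (4x4, takes a point from camera to world coordinates). Camera axes: x right, y down, z forward; pixel columns grow to the right and rows downward; lengths in m; the calibration is good to about 2 mm. A picture is of the moment at which its call begins: read the wrist's pose just before it. get_calibration takes no time and is no camera call; for the wrist camera it gives the pose at the moment of the call.
A pose or a line that the arm cannot do raises Unreachable and nothing moves.
- job_done(): hands the job in; it is judged then, once.
The state is a dict: "time_s": time; "q": joint angles; "joint_velocities": joint speeds; "joint_torque": joint torques, N m; "eef_pos": TCP position; "tcp_rot": TCP orientation; "ft_force": force on the tool from outside, world axes, zero at the start; "torque": the same for the moment, N m; "opening": finger opening in m; "grasp_force": force on a finger pad.
Only numpy, scipy, OpenCV 4.12 (cv2) and the standard library are available. Lean on these libraries where they do the work, as an engineer would, in place of code of your own. Each camera call takes 0.05 s, during which the arm holds its last target. There are 200 camera calls.

## Working session

There is one attempt and no reset: what is moved stays moved. The work goes in short steps, each a Python script; the robot and the scene stay as the last script left them, time stands still between calls to the robot, and variables do not carry over. Pictures are saved under pics/ and viewed, at most 10 in all, crops included, and the job is handed in when it is done.

```bash
mkdir -p pics; ls
cat > h.py <<'E'
import numpy as np, cv2
from plant import *
def shot(n):
    c=get_calibration(n); im,d=get_image(n); return im,d,np.array(c["intrinsics"]),np.array(c["world_from_camera"])
def cloud(d,K,T):
    v,u=np.indices(d.shape); P=np.stack([(u-K[0,2])/K[0,0]*d,(v-K[1,2])/K[1,1]*d,d],-1)
    return P@T[:3,:3].T+T[:3,3]
def ray(u,v,z,K,T):
    r=T[:3,:3]@np.array([(u-K[0,2])/K[0,0],(v-K[1,2])/K[1,1],1]); o=T[:3,3]; return o+r*(z-o[2])/r[2]
E
python3 - <<'E'
from h import *
for n in("scene","top"):
    im,d,K,T=shot(n); cv2.imwrite(f"pics/{n}.png",im[...,::-1]); np.savez(n,im=im,d=d,K=K,T=T); print(n,K[0,0],T.round(3).tolist(),(d>0).mean())
E
```

```text
pics
scene 385.99187039248346 [[-0.575, 0.599, -0.558, 1.23], [0.818, 0.423, -0.389, 0.474], [0.004, -0.68, -0.733, 1.051], [0.0, 0.0, 0.0, 1.0]] 0.996125
top 467.3612642060576 [[0.018, -0.987, 0.158, 0.34], [-1.0, -0.017, 0.007, 0.007], [-0.004, -0.159, -0.987, 1.361], [0.0, 0.0, 0.0, 1.0]] 0.99595703125
```

View pics/scene.png

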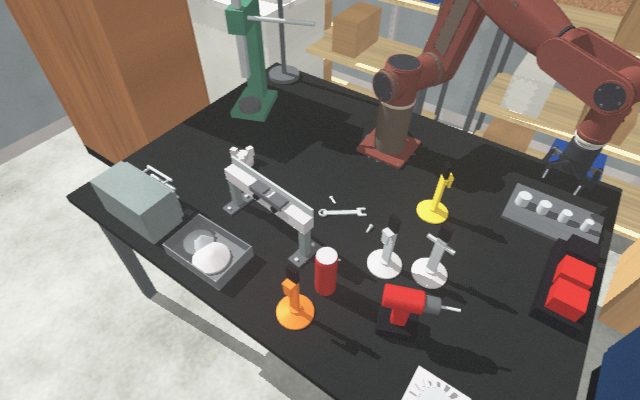

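View pics/top.png

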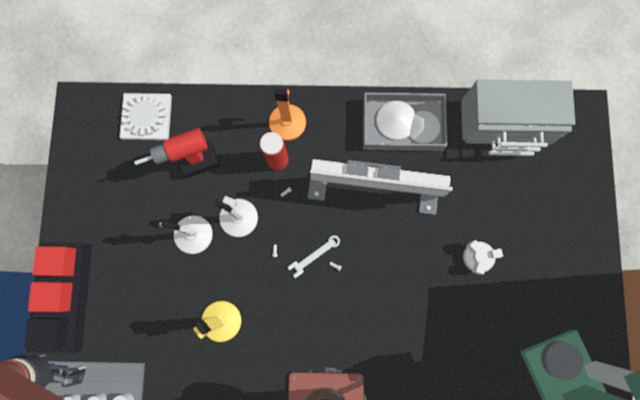

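The scene view shows two white-sheave candidates: A at scene (385,262) / top (238,217), and B at scene (430,270) / top (193,235). The orange (295,310) and yellow (432,210) ones are look-alikes. The rail runs from top (310,170) to (452,185), with the dark saddle around (370,170). One enlarged crop should settle A against B.

Run:
```python
from h import *
s=np.load("scene.npz");t=np.load("top.npz")
a=cv2.resize(s["im"][205:295,355:465],None,fx=4,fy=4,interpolation=2)
b=cv2.resize(t["im"][185:260,150:270],None,fx=3.3,fy=3.3,interpolation=2)
c=cv2.resize(t["im"][150:215,300:460],None,fx=2.3,fy=2.3,interpolation=2)
o=np.zeros((600,800,3),np.uint8); o[:360,:440]=a; o[:b.shape[0],440:440+b.shape[1]]=b[:,:360]; o[400:400+c.shape[0],:c.shape[1]]=c
cv2.imwrite("pics/crop.png",o[...,::-1])
for n,k in(("top",t),("scene",s)):
    P=cloud(k["d"],k["K"],k["T"])
    for lo,hi in((.02,.03),(.168,.184),(.205,.214),(.186,.194),(.22,.24)):
        m=((P[...,2]>lo)&(P[...,2]<hi)&(P[...,0]>.25)&(P[...,0]<.75)&(P[...,1]>-.3)&(P[...,1]<.4)).astype(np.uint8)
        N,L,st,ce=cv2.connectedComponentsWithStats(m)
        for i in range(1,N):
            if st[i,4]>12: p=P[L==i]; print(n,lo,st[i].tolist(),p.mean(0).round(3),cv2.minAreaRect((p[:,:2]*1000).astype(np.float32)))
```

```text
top 0.02 [193, 168, 13, 7, 17] [0.667 0.382 0.025] ((666.4534301757812, 380.9031982421875), (2.782543659210205, 39.8466911315918), 24.488794326782227)
top 0.02 [232, 210, 14, 15, 78] [0.532 0.258 0.024] ((532.6980590820312, 259.6645202636719), (35.99778366088867, 41.98185729980469), 86.23834228515625)
top 0.02 [189, 226, 9, 15, 51] [0.481 0.387 0.024] ((483.411865234375, 388.1409912109375), (39.96457290649414, 22.990196228027344), 3.712176561355591)
top 0.168 [178, 128, 23, 8, 36] [0.735 0.368 0.18 ] ((734.0853271484375, 370.8885498046875), (14.69288158416748, 57.61754608154297), 12.168842315673828)
top 0.168 [260, 132, 23, 22, 275] [0.712 0.153 0.171] ((711.4364013671875, 153.84458923339844), (55.62586212158203, 56.842979431152344), 22.460935592651367)
top 0.168 [177, 134, 29, 24, 187] [0.689 0.362 0.177] ((690.399658203125, 361.275146484375), (31.92803955078125, 85.0306396484375), 41.51143264770508)
top 0.168 [311, 159, 37, 15, 365] [ 0.648 -0.001  0.178] ((648.0146484375, -0.34302520751953125), (91.65927124023438, 29.239013671875), 83.5236587524414)
top 0.168 [368, 165, 11, 13, 11
[... 4431 characters left out ...]
265.47625732421875), (34.69633483886719, 12.210625648498535), 88.95796966552734)
scene 0.186 [438, 234, 7, 5, 14] [0.489 0.39  0.191] ((489.5616149902344, 389.2529602050781), (19.359281539916992, 3.8465847969055176), 81.89704132080078)
scene 0.186 [385, 284, 29, 18, 312] [0.714 0.371 0.19 ] ((713.1720581054688, 372.15167236328125), (39.52323532104492, 68.67765808105469), 22.478206634521484)
scene 0.22 [390, 214, 12, 12, 76] [0.538 0.267 0.229] ((536.5721435546875, 265.400390625), (35.210968017578125, 14.540204048156738), 66.55331420898438)
scene 0.22 [441, 223, 9, 9, 49] [0.485 0.39  0.229] ((484.9463195800781, 389.4341735839844), (17.929767608642578, 20.218666076660156), 1.4473812580108643)
```

View pics/crop.png

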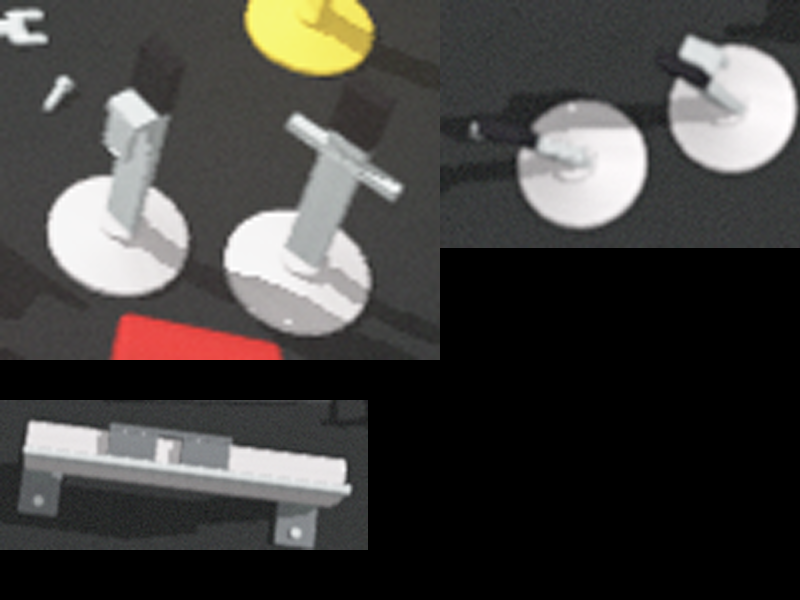

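The crop shows A (crop (135,150); top (238,217)) with a single beam and a tongue hanging away from the robot. B (crop (340,160)) has the straight cross-bar. So A is the hook carrier, at about (0.535, 0.264) with yaw about -0.40. The notch shows at crop (165,450), near (0.636, -0.114). Next I'll take close wrist looks at the rail and the carrier.

Run:
```python
from h import *
o=observe(); print(o["tcp_rot"],o["time_s"],o["ft_force"],o["eef_pos"])
for y in(1.17,-1.97,1.46,-1.68):
    for p in((.535,.264,.34),(.6,-.12,.35)): 
        q=inverse_kinematics(p,[np.pi,0,y]); print(y,p,None if q is None else np.round(q,2))
```

```text
[-3.13985477e+00 -2.24308529e-04  2.89679757e+00] 0.1 [ 0.35946519  0.18098782 -0.02068975] [0.15127454 0.60586361 0.23030633]
1.17 (0.535, 0.264, 0.34) [ 0.33  0.11  1.46 -0.    1.58  0.73]
1.17 (0.6, -0.12, 0.35) [-0.33  0.14  1.4  -0.    1.6   0.07]
-1.97 (0.535, 0.264, 0.34) [ 0.33  0.11  1.46  0.    1.58 -2.42]
-1.97 (0.6, -0.12, 0.35) None
1.46 (0.535, 0.264, 0.34) [ 0.33  0.11  1.46 -0.    1.58  0.44]
1.46 (0.6, -0.12, 0.35) [-0.33  0.14  1.4   0.    1.6  -0.22]
-1.68 (0.535, 0.264, 0.34) None
-1.68 (0.6, -0.12, 0.35) None
```

Run:
```python
from h import *
def seg(n,P,bands,R):
    for lo,hi in bands:
        m=((P[...,2]>lo)&(P[...,2]<hi)&(np.hypot(P[...,0]-R[0],P[...,1]-R[1])<R[2])).astype(np.uint8)
        N,L,st,ce=cv2.connectedComponentsWithStats(m)
        for i in range(1,N):
            if st[i,4]>60: p=P[L==i]; r=cv2.minAreaRect((p[:,:2]*1000).astype(np.float32)); print(n,lo,st[i].tolist(),p.mean(0).round(4),np.round(r[0],1),np.round(r[1],1),round(r[2],2))
move_l([.151,.606,.42],.3)
movep([.56,-.115,.44],[np.pi,0,1.46])
im,d,K,T=shot("wrist"); np.savez("w1",im=im,d=d,K=K,T=T); P=cloud(d,K,T); print(T.round(3).tolist())
seg("w1",P,((.17,.184),(.187,.193),(.206,.214)),(.62,-.12,.25))
movep([.51,.27,.42],[np.pi,0,1.17])
im2,d,K,T=shot("wrist"); np.savez("w2",im=im2,d=d,K=K,T=T); P=cloud(d,K,T)
seg("w2",P,((.174,.184),(.225,.235)),(.535,.264,.1))
print(observe()["time_s"])
cv2.imwrite("pics/w.png",np.hstack([im,im2])[...,::-1][:, :, :] if 0 else cv2.resize(np.vstack([im,im2]),(480,600))[...,::-1])
```

```text
[[0.994, -0.105, -0.032, 0.569], [-0.11, -0.952, -0.284, -0.041], [-0.001, 0.286, -0.958, 0.583], [0.0, 0.0, 0.0, 1.0]]
w1 0.17 [371, 13, 31, 85, 2252] [0.6476 0.0034 0.1779] [647.9   2.2] [91.4 32.2] 83.73
w1 0.17 [359, 14, 5, 109, 148] [ 0.6183 -0.0078  0.1768] [618.2 -10.2] [119.7   0.8] 83.78
w1 0.17 [356, 124, 4, 101, 121] [ 0.6041 -0.1349  0.1767] [ 603.9 -137.5] [131.8   0.8] 83.51
w1 0.17 [368, 145, 27, 21, 536] [ 0.6354 -0.1134  0.1783] [ 635.  -113.2] [25.7 32. ] 84.52
w1 0.17 [362, 208, 27, 82, 1827] [ 0.6201 -0.2436  0.1779] [ 620.  -246.3] [125.7  31.8] 83.5
w1 0.17 [353, 226, 4, 65, 74] [ 0.591  -0.2531  0.177 ] [ 590.8 -255.3] [99.6  0.5] 83.7
w1 0.187 [366, 98, 38, 110, 2940] [ 0.6382 -0.1082  0.1899] [ 637.2 -112.2] [135.9  39.7] 83.65
w1 0.206 [356, 5, 18, 299, 2071] [ 0.6111 -0.1047  0.2096] [ 608.8 -128.7] [358.8   8.4] 83.64
w2 0.174 [348, 147, 18, 26, 327] [0.5534 0.2587 0.18  ] [551.1 259.5] [31.5 21. ] 67.67
w2 0.225 [339, 152, 14, 32, 427] [0.5358 0.2665 0.2306] [535.8 265.7] [33.3 13.9] 67.84
5.3333
```

View pics/w.png

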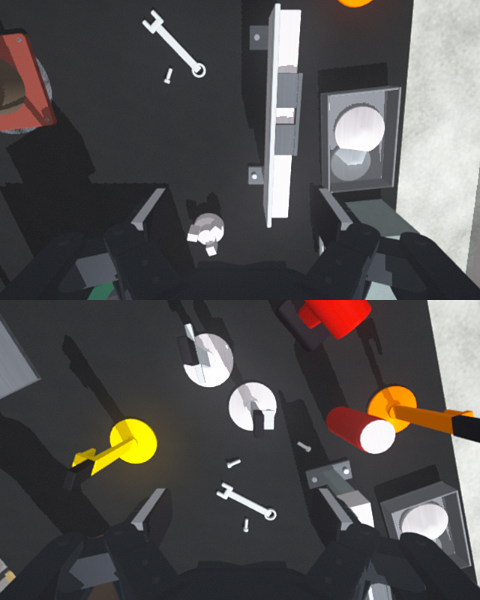

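Upper half: the rail, with the notch at (285,115). Lower half: the hook carrier at (262,410), with fin and hook. Both positions are consistent across views, so I grasp now.

```bash
cat >> h.py <<'E'
c=np.deg2rad(-22.2); r=np.deg2rad(-6.36)
ex=np.array([np.cos(r),np.sin(r)]); ey=np.array([-ex[1],ex[0]])
lip=np.array([.6088,-.1287]); org=lip+.018*ex
def ax(x,y): return org+ (x-.023)*ex+y*ey   # carrier axis for tongue at rail (x,y)
def st(t=""):
    o=observe(); print(t,round(o["time_s"],2),np.round(o["eef_pos"],4),np.round(o["ft_force"],1),round(o["opening"],4),np.round(o["grasp_force"],1))
E
python3 - <<'E'
from h import *
f=[.5358,.2657]; O=[np.pi,0,c+np.pi/2]
gripper_to(.06)
movep(f+[.30],O); move_l(f+[.193],.1); st("down")
gripper_to(0.0,60); st("grip")
move_l(f+[.283],.08); hold(.2); st("lift")
w=ax(-.077,.019); print(w)
move_l([*w,.283],.15,rotation=[np.pi,0,r+np.pi/2]); hold(.3); st("way")
im,d,K,T=shot("wrist"); np.savez("w3",im=im,d=d,K=K,T=T); P=cloud(d,K,T)
im2,d2,K2,T2=shot("scene"); 
for n,P in(("w",P),("s",cloud(d2,K2,T2))):
  for lo,hi in((.258,.282),):
    m=((P[...,2]>lo)&(P[...,2]<hi)&(np.hypot(*(P[...,:2]-w-.015*ex).transpose(2,0,1))<.05)).astype(np.uint8)
    N,L,s,_=cv2.connectedComponentsWithStats(m)
    for i in range(1,N):
        if s[i,4]>15: p=P[L==i]; q=(p[:,:2]-w)@np.c_[ex,ey]; print(n,s[i].tolist(),q.min(0).round(4),q.max(0).round(4),q.mean(0).round(4),p[:,2].mean().round(4))
cv2.imwrite("pics/w3.png",np.hstack([cv2.resize(im,(480,300)),cv2.resize(im2[130:330,170:490],(320,200))[np.minimum(np.arange(300),199)]])[...,::-1])
E
```

```text
down 7.48 [0.5364 0.2659 0.194 ] [ 0.3  0.6 -0.2] 0.06 0.0
grip 7.97 [0.5358 0.2658 0.1934] [-2.2  0.3  2.8] 0.0138 59.5
lift 9.44 [0.5356 0.2656 0.2824] [-0.2 -0.8 -6.7] 0.0135 58.5
[ 0.5294094  -0.10073338]
way 12.33 [ 0.5294 -0.1006  0.283 ] [ 0.2 -0.  -7.2] 0.0138 58.4
w [309, 213, 65, 55, 1535] [-0.0064 -0.0121] [0.0276 0.0171] [0.0153 0.0097] 0.2691
s [282, 154, 15, 11, 107] [-0.0047 -0.0152] [0.0278 0.0188] [0.0144 0.0045] 0.2687
```

View pics/w3.png

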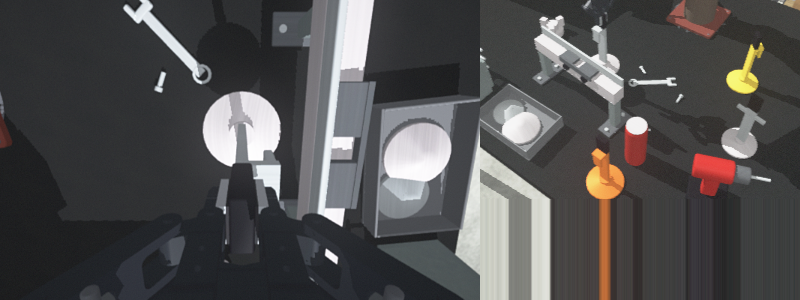

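The carrier hangs upright in the grip at (240,140), with the hook beam at (265,170). The notch is visible at (342,148). I'll measure both in this same picture, so the tongue-to-notch offset is relative, and then go over the lip.

Run:
```python
from h import *
k=np.load("w3.npz"); P=cloud(k["d"],k["K"],k["T"]); w=ax(-.077,.019)
q=np.concatenate([(P[...,:2]-org)@np.c_[ex,ey],P[...,2:]],-1)
def rep(n,lo,hi,x0,x1,y0=-.1,y1=.12):
    m=(q[...,2]>lo)&(q[...,2]<hi)&(q[...,0]>x0)&(q[...,0]<x1)&(q[...,1]>y0)&(q[...,1]<y1); p=q[m]; print(n,len(p),np.percentile(p,[1,50,99],0).round(4).tolist())
rep("beam end",.264,.275,-.080,-.065,-.02,.06)
rep("notch",.174,.182,-.002,.014,-.01,.05)
rep("blocks",.187,.193,-.006,.02)
rep("lip",.206,.214,-.03,-.005,-.02,.06)
```

```text
beam end 536 [[-0.0799, 0.0082, 0.2649], [-0.0757, 0.0247, 0.2694], [-0.0725, 0.0338, 0.2708]]
notch 591 [[-0.0018, 0.0059, 0.1765], [0.0061, 0.0175, 0.1779], [0.0138, 0.03, 0.1811]]
blocks 4615 [[-0.0057, -0.0463, 0.1881], [0.007, 0.0407, 0.1898], [0.0197, 0.0874, 0.1914]]
lip 1273 [[-0.0223, -0.0191, 0.2062], [-0.019, 0.0232, 0.2095], [-0.0145, 0.0593, 0.2112]]
```

Run:
```python
from h import *
y=.0165; a=ax(-.007,y)
print(move_l([*a,.283],.06,max_force=6)); hold(.2); st("over")
print(move_l([*a,.258],.05,max_force=6)); hold(.2); st("behind")
hit=move_l([*a,.2385],.015,max_force=4); st(f"probe {hit}")
```

```text
False
over 13.95 [ 0.5985 -0.1109  0.2832] [ 1.2 -0.4 -6.8] 0.0134 58.4
False
behind 14.8 [ 0.599  -0.1111  0.2586] [ 0.5 -0.2 -6.1] 0.0133 58.4
probe True 15.44 [ 0.5986 -0.1109  0.251 ] [-0.4 -0.7  5. ] 0.013 60.1
```

Landed on a block top, as the height shows. I'll feel along in small hops, alternating outward, with +y first.

Run:
```python
from h import *
for dy in(.001,.002,.003,-.001,.004,-.002,-.003,.005,-.004):
    a=ax(-.007,.0165+dy)
    p=observe()["eef_pos"]; move_l([p[0],p[1],.2535],.03); move_l([*a,.2535],.03)
    hit=move_l([*a,.2385],.015,max_force=4); st(f"{dy} {hit}")
    if observe()["eef_pos"][2]<.246: break
hold(.2); st("end")
```

```text
0.001 True 16.43 [ 0.5988 -0.1099  0.2509] [-0.6 -0.5  4.2] 0.0136 60.1
0.002 True 17.87 [ 0.5988 -0.1086  0.2396] [-0.6  0.4  6.7] 0.0134 60.3
end 18.07 [ 0.5988 -0.1086  0.2396] [-1.   0.2  7.2] 0.0133 60.4
```

It dropped 11 mm and is on the notch floor. I'll ease the push, let go, retreat and check.

Run:
```python
from h import *
p=observe()["eef_pos"]; move_l([p[0],p[1],p[2]+.0005],.01); hold(.2); st("ease")
gripper_to(.045); hold(.3); st("open")
move_l([p[0],p[1],.36],.08); b=np.array(p[:2])-.05*ex; move_l([*b,.42],.2); hold(.5); st("up")
im,d,K,T=shot("wrist"); im2,d2,K2,T2=shot("scene"); im3,d3,K3,T3=shot("top")
for n,dd,KK,TT in(("w",d,K,T),("s",d2,K2,T2),("t",d3,K3,T3)):
    P=cloud(dd,KK,TT); q=np.concatenate([(P[...,:2]-org)@np.c_[ex,ey],P[...,2:]],-1)
    for lo,hi,nm in((.218,.236,"beam"),(.26,.29,"fin")):
        m=(q[...,2]>lo)&(q[...,2]<hi)&(q[...,0]>-.06)&(q[...,0]<.02)&(q[...,1]>-.03)&(q[...,1]<.07)
        if m.sum()>10: print(n,nm,m.sum(),np.percentile(q[m],[2,50,98],0).round(4).tolist())
cv2.imwrite("pics/end.png",np.vstack([cv2.resize(im,(480,300)),cv2.resize(im2[110:310,190:510],(480,300),interpolation=2)])[...,::-1])
```

```text
ease 18.77 [ 0.5987 -0.1086  0.2398] [ 0.9  0.9 -2.7] 0.0134 58.9
open 19.48 [ 0.5988 -0.1086  0.2402] [-0.1  0.3 -0.1] 0.0449 0.0
up 22.18 [ 0.5492 -0.1031  0.4196] [-0.4  0.4  0.1] 0.0451 0.0
w beam 485 [[-0.0413, 0.0038, 0.2207], [-0.016, 0.0211, 0.2256], [-0.0074, 0.0355, 0.2327]]
w fin 575 [[-0.0445, 0.0031, 0.2625], [-0.0382, 0.0204, 0.2749], [-0.0314, 0.0356, 0.2765]]
s beam 98 [[-0.039, 0.0032, 0.2186], [-0.0231, 0.0236, 0.2255], [-0.0059, 0.0361, 0.2347]]
s fin 74 [[-0.0451, 0.005, 0.2605], [-0.0336, 0.0227, 0.2729], [-0.0299, 0.0369, 0.2771]]
t beam 16 [[-0.0431, 0.0166, 0.2206], [-0.0197, 0.0294, 0.2271], [-0.0099, 0.0329, 0.235]]
t fin 38 [[-0.0453, 0.0186, 0.2615], [-0.0411, 0.0274, 0.2735], [-0.0324, 0.0335, 0.2785]]
```

View pics/end.png

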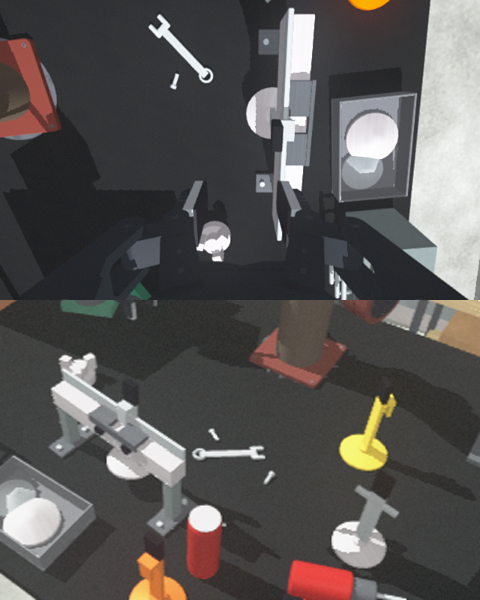

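The carrier hangs released in the notch (wrist view (287,125), scene view (125,410)). Its tongue tip is at about 178 mm, rail y is about 20 mm, it leans slightly, and the bystanders haven't moved.

```bash
python3 -c "
from plant import *
print(job_done())"
```

```text
the job is handed in; nothing more can be done
None
```

The hook carrier hangs released in the saddle notch, tongue tip measured at about 178 mm and 20 mm along y from mid-rail, the bystanders look unmoved, and the job is handed in (no verdict was returned).

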